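# Wind the casting centrifuge and lock its arm with the pin

## Robot

A 6-joint arm with a two-finger parallel gripper is mounted at the origin on a cart in front of the work surface, level with it; the furniture and walls round the work are solid. World frame = base frame: x ahead of the robot, y to its left, z up, the work surface at z = 0. Lengths are in mm, angles in rad, forces in N, time in s.
With the tool pointing down it reaches from about 275 to 725 mm from the base axis. Payload 15.9 kg.
Tool frame: the origin (TCP) lies at the very end of the fingers, on their centre line; the grasp point (between the pads) lies 19 mm behind it (grasp_offset is the distance from the TCP to the grasp point, in mm); z points along the fingers, y is the line along which they close (so a half turn about z gives the same grasp; the last joint's range is limited). The gripper opens to 85 mm and grips with 20 to 120 N. Pads are 22 mm wide; open, the fingers measure 114 mm over their backs; the gripper's body (76 mm by 85 mm) begins 54 mm behind the grasp point. The pads swing forward as they close: fully open they stand 13 mm farther back than shut.
Start: joints at [-1.18, 0.213, -0.034, 1.323, 0, 1.571], TCP at [190.457, -462.29, 231.306] pointing down, gripper open.
Joint ranges: [-2.98, 2.98], [-0.74, 1.72], [-1.14, 1.35], [-2.1, 2.04], [-1.57, 1.44], [-3.14, 3.14]. Speed limits (rad/s): [1.89, 1.89, 2.39, 2.57, 3.14, 3.14].

## Interface

Orientations are given as a unit quaternion [x, y, z, w].
In Python, from rig import state, read_camera, get_calibration, finish_job, grasp_offset gives the robot as it stands. The module is installed in compiled form; this text tells all that it offers.
- The arm moves only by the tool apply_moves, never from a script. Its argument "series" is a list of rows, each a list of 3 entries, a list of its own where there are three numbers: the shift along the tool's x, y, z in units of 200 mm (1.0 is 200 mm), then the turn about the tool's z in units of pi/4 rad (1.0 is pi/4 rad), then the closure in counts, from 0 (fully open) to 255 (shut). In form: [[[x, y, z], roll, gripper], ...]. A call has 1 to 12 rows; each row is the pose to reach, as a shift and turn from the pose commanded when the call began, along the tool's axes at that moment; what a row does not reach only later rows make up. A row lasts 1/12 s, in which the tool goes at most 41.7 mm and 7.16 degrees, less where a joint would pass 70% of its speed; a pose out of reach is approached as far as the arm can. A call with a number of a shift or a turn outside -1 to 1 is refused whole. A call with a gripper value outside its range is refused whole. The fingers move at their own pace and stop on an object; "newtons" is the grip in N (left out, the last holds). Time passes only in rows, so rows that repeat a pose let the fingers close. It gives the time, the measured TCP pose, the force, the opening and the grip force at its end, in the units of the state.
- state(): the state, without advancing time (a new reading comes with each control period).
- read_camera(name): name is "scene" or "top" or "wrist"; returns (picture, depth): 480x640x3 uint8, red, green, blue; 480x640 float32, mm along the optical axis (not along the pixel's ray), 0 where there is no reading.
- get_calibration(name): a dict with "intrinsics" (3x3 intrinsics, pixels), "extrinsics" (4x4, takes a point from camera to world coordinates); the wrist camera has in their place "hand_eye" (4x4, takes a point from camera to tool coordinates, whose origin is the TCP and whose axes are the flange's). Camera axes: x right, y down, z forward; pixel columns grow to the right and rows downward; lengths in mm; the calibration is good to about 2 mm. A picture is of the moment at which its call begins: read the wrist's pose just before it. get_calibration takes no time and is no camera call.
- finish_job(): hands the job in; it is judged then, once.
The state is a dict: "time": time; "q": joint angles; "dq": joint speeds; "effort": joint torques, N m; "eef_pos": TCP position; "orientation": TCP orientation; "ft_force": force on the tool from outside, world axes, zero at the start; "wrist_torque": the same for the moment, N m; "gripper_width": finger opening in mm; "grasp_force": force on a finger pad.
Only numpy, scipy, OpenCV 4.12 (cv2) and the standard library are available. Lean on these libraries where they do the work, as an engineer would, in place of code of your own. Each camera call takes 0.05 s, during which the arm holds its last target. There are 200 camera calls.

## Task

Get the casting centrifuge ready to cast: take the black-knobbed locking pin out of the wooden block and put it down into the upright sleeve on the machine's arm, then use it as the handle to wind the arm clockwise (seen from above) against its spring until the pin finds the hole in the lock ring underneath. Push it fully home, knob down on the sleeve, and let go so that the pin keeps the arm wound. Do not force the pin, and never let the arm fly back.

Things in the scene. Friction and masses are not known exactly. Their poses are not given: they have to be found in the camera images.
- pin_grip (a point): Grip point of the loose locking pin: on its axis, mid-height of its black fluted knob (24 mm wide, 40 mm tall, its lowest 4 mm an 18 mm wide shoulder). 70 mm above the tip, 24 mm above the shoulder, 16 mm below the top; z runs up the pin. 90 g. At the start the pin stands in one hole of the wooden block, shoulder 20 mm above the block.
- pin_tip (a point): Lower end of the locking pin's plain steel shank, on its axis. The shank is 10 mm in diameter, 46 mm from tip to shoulder, coned to 6 mm over the last 3 mm. (Obstacle on the way: a bench lamp, its pole 30 mm thick and 0.68 m high standing at x 0.235, y 0.228, its boom running level from the top of the pole to x 0.62, y 0.61; draw the arm in to swing past it.)
- pin_block: Wooden block fixed on the bench, 42 x 96 x 44 mm (x, y, z), origin at the centre of its underside. Two holes 12 mm wide, 26 mm deep, at y = -30 and +30 mm. One holds the locking pin, the other a thin all-steel rod (8 mm wide, 13 mm head, top 44 mm above the block), stuck fast and not needed.
- caster: Spring-wound casting centrifuge, fixed to the bench: round foot 120 mm wide, grey column and spring drum. Origin on its vertical spindle axis at bench level. Above the drum turns the casting arm: at one end the sleeve and counterweights, at the other a white crucible and a steel flask (top 186 mm above the bench, reaching 186 mm from the axis).
- caster_axis (a point): Point on the spindle axis, level with the upper face (115 mm above the bench) of the flat steel lock ring, radii 47 to 83 mm. One hole, 13 mm wide, 20 mm deep, right through, 65 mm from the axis, on the sleeve's path. The user clamps the ring at another angle for each alloy: the hole comes under the sleeve somewhere between 1.05 and 1.65 rad of winding.
- sleeve_mouth (a point): Centre of the mouth (147 mm above the bench) of the upright sleeve on the arm, 65 mm from the axis: a square lug 28 mm wide, 26 mm high, bore 12 mm right through. A pin in it first stands on the lock ring (shoulder 14 mm above the mouth); over the hole it goes 14 mm further, shoulder on mouth. Counterweights lie outward, 90 to 117 mm from the axis, top 144 mm above the bench.
- winder (a joint): Angle of the casting arm on its spindle, rad: 0 at rest on its stop, growing as it is wound clockwise seen from above; ends at 2.3. At the sleeve its spring pulls back with about 6 N at rest and 10 N at 1.5 rad. Under this load the pin needs a downward push of about 10 N to slide in its sleeve, even over the hole. Left free the arm flies back to 0.
Mind the look-alikes: they are no part of the job. What is shaped like the part that bears pin_grip but blue is not meant.

How it is judged:
By the outcome, as a careful person would: the job done as asked, in the order asked, and still so for the second after the job is handed in, with the robot touching nothing.
It also fails if it takes over 64 s, if anything falls off the work surface, if the arm or the gripper's body presses on something with over 40 N, if the wrist force passes 120 N, or if a joint passes its speed limit or range.

## Working session

There is one attempt and no reset: what is moved stays moved. The work goes in short steps, Python scripts to look and compute and a tool call to move; the robot and the scene stay as the last step left them, time stands still between calls to the robot, and variables do not carry over. Pictures are saved under pics/ and viewed, at most 10 in all, crops included, and the job is handed in when it is done.

Besides the shell and the picture viewer there is one more tool, called after ">>>" as name(argument=value, ...), one argument or row to a line, values as JSON. apply_moves: Moves the arm, as the interface text tells. Its arguments: {"type":"object","properties":{"series":{"type":"array"},"newtons":{"type":"number"}},"required":["series"]}

```bash
mkdir -p pics
cat > h.py <<'E'
import numpy as np, cv2
from rig import *
def snap(n,f):
    p,d=read_camera(n); np.savez(f'pics/{f}.npz',p=p,d=d); cv2.imwrite(f'pics/{f}.png',p[...,::-1]); return p,d
def world(c,u,v,z=None,d=None,T=None):
    K=np.array(c['intrinsics']); E=np.array(c['extrinsics']) if T is None else T
    r=np.linalg.inv(K)@[u,v,1.]
    if d is not None: return E[:3,:3]@(r*d)+E[:3,3]
    w=E[:3,:3]@r; return E[:3,3]+w*(z-E[2,3])/w[2]
E
python3 - <<'E'
from h import *
print(state(),grasp_offset)
for n in ('scene','top'): snap(n,n+'0'); print(get_calibration(n))
print(get_calibration('wrist'))
a=cv2.imread('pics/scene0.png');b=cv2.imread('pics/top0.png')
E
```

```text
{'time': 0.0, 'q': array([-1.17998944e+00,  2.13341653e-01, -3.50464967e-02,  1.32349198e+00,
        1.07016544e-05,  1.57082072e+00]), 'dq': array([ 0.00088151, -0.00094634,  0.00156152,  0.0008147 , -0.00077748,
        0.00093143]), 'effort': array([ 3.55649259e-03, -6.86163282e+01,  4.87119484e+01,  1.75731105e-02,
        3.14878744e-04,  2.45180269e-05]), 'eef_pos': array([ 190.34411637, -461.99315846,  230.82840551]), 'orientation': array([ 9.80971641e-01,  1.94150318e-01, -9.99745938e-05, -5.32627747e-04]), 'ft_force': array([-0.46032658, -0.51319194,  0.07263137]), 'wrist_torque': array([ 0.00036339,  0.002036  , -0.00836006]), 'grasp_force': 0.0, 'gripper_width': 85.4381524957526} 18.700000000000003
{'intrinsics': array([[554.3920839 ,   0.        , 323.33206611],
       [  0.        , 554.3920839 , 236.18014665],
       [  0.        ,   0.        ,   1.        ]]), 'extrinsics': array([[-8.01622115e-01, -3.61440095e-01,  4.76196432e-01,
         1.20367330e+02],
       [-5.97422658e-01,  4.54880233e-01, -6.60431785e-01,
         5.78689586e+02],
       [ 2.20941833e-02, -
[... 495 characters left out ...]
01],
       [ 2.18731053e-02, -1.21345251e-01, -9.92369335e-01,
         9.62690691e+02],
       [ 0.00000000e+00,  0.00000000e+00,  0.00000000e+00,
         1.00000000e+00]])}
{'intrinsics': array([[429.18858909,   0.        , 316.19984294],
       [  0.        , 429.18858909, 232.82208454],
       [  0.        ,   0.        ,   1.        ]]), 'hand_eye': array([[-3.74147179e-05, -9.53218711e-01, -3.02281471e-01,
         7.83577356e+01],
       [ 9.99999794e-01, -2.29527839e-04,  6.00021959e-04,
         2.42048933e-01],
       [-6.41334171e-04, -3.02281386e-01,  9.53218523e-01,
        -1.43256787e+02],
       [ 0.00000000e+00,  0.00000000e+00,  0.00000000e+00,
         1.00000000e+00]])}
```

View pics/top0.png

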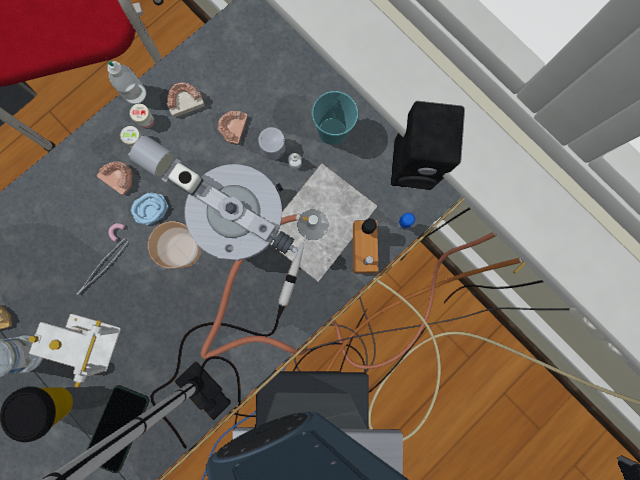

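View pics/scene0.png

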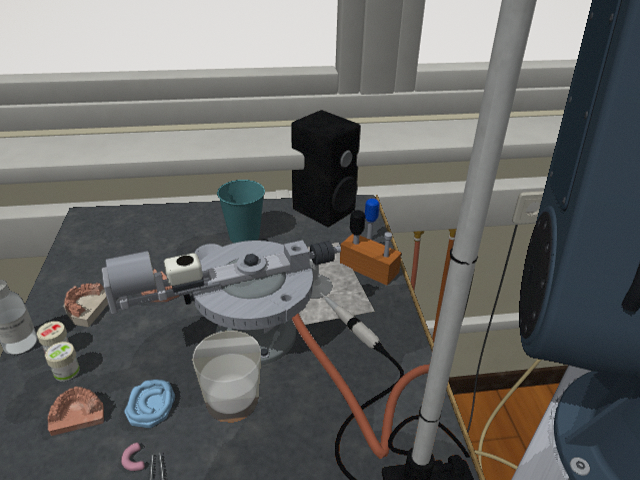

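Run:
```python
from h import *
b=cv2.imread('pics/top0.png')[150:290,180:420]
cv2.imwrite('pics/tz.png',cv2.resize(b,None,fx=3.3,fy=3.3,interpolation=cv2.INTER_CUBIC))
c=get_calibration('top');d=np.load('pics/top0.npz')['d']
for n,u,v,z in [('axis',232,208,165),('sleeve',278,236,147),('hole',229,248,115),('knob',369,227,104),('blk',366,245,44),('blue',407,219,0)]:
    print(n,world(c,u,v,z).round(1),world(c,u,v,d=d[v,u]).round(1))
# ring by depth
H,W=d.shape;vv,uu=np.mgrid[:H,:W];K=c['intrinsics'];E=c['extrinsics']
P=np.stack([(uu-K[0,2])/K[0,0]*d,(vv-K[1,2])/K[1,1]*d,d],-1)@E[:3,:3].T+E[:3,3]
m=(abs(P[...,2]-115)<5)&(uu>170)&(uu<300)&(vv>150)&(vv<275)
pts=P[m];(x,y),r=cv2.minEnclosingCircle(pts[:,:2].astype(np.float32));print('ring',x,y,r,m.sum())
```

```text
axis [539.2 151.7 165. ] [542.3 154.2 148.9]
sleeve [497.3  76.7 147. ] [497.8  76.8 143.7]
hole [479.2 161.8 115. ] [490.7 177.9  12.3]
knob [522.7 -79.9 104. ] [523.1 -80.3 101.1]
blk [498.2 -82.1  44. ] [498.3 -82.2  43. ]
blue [ 557.1 -168.3    0. ] [ 541.4 -150.4   87.3]
ring 535.3334350585938 142.62982177734375 99.96685791015625 5232
```

View pics/tz.png

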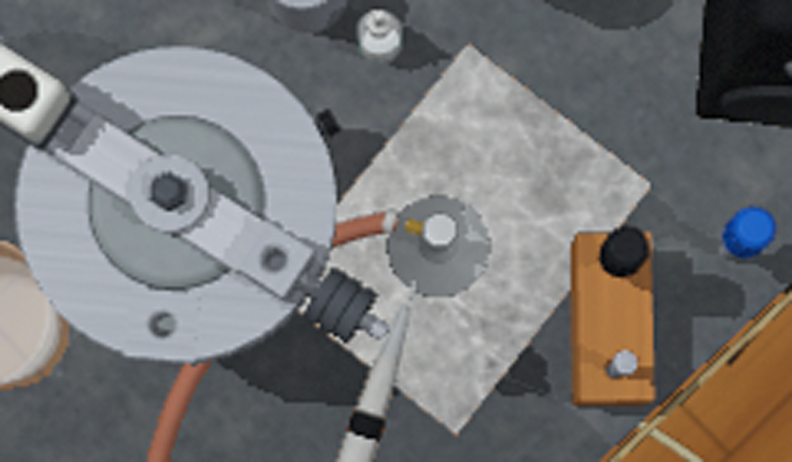

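```bash
cat >> h.py <<'E'
def tool(p):
    s=state(); from scipy.spatial.transform import Rotation as R
    M=R.from_quat(s['orientation']).as_matrix(); return M.T@(np.array(p)-s['eef_pos'])/200
def yaw():
    from scipy.spatial.transform import Rotation as R
    m=R.from_quat(state()['orientation']).as_matrix(); return np.arctan2(m[1,0],m[0,0])
E
python3 - <<'E'
from h import *
c=get_calibration('top')
g=lambda u,v,z:world(c,180+(u+.5)/3.3-.5,150+(v+.5)/3.3-.5,z)
k=g(626,250,104);s=g(274,258,147);h=g(162,324,115);a=g(176.5,204,115)
f=lambda p:np.arctan2(*(p-a)[1::-1])
print('knob',k,'sleeve',s,'hole',h,'axis',a)
print(np.linalg.norm((s-a)[:2]),np.linalg.norm((h-a)[:2]),f(s),f(h),'wind',f(s)-f(h))
print(tool([k[0],k[1],200]),yaw())
E
```

```text
knob [525.51956653 -80.51052728 104.        ] sleeve [510.4281951  102.41958886 147.        ] hole [479.4410477  162.23407069 115.        ] axis [542.87881794 157.19392852 115.        ]
63.665306151326675 63.63767536185561 -2.1056399866940385 3.0623090166261466 wind -5.167949003320185
[ 2.27613916 -1.12521713  0.15542605] 0.390785958399537
```

>>> apply_moves(
  series=[
    [[1,-0.5,0],0,120],
    [[1,-0.5,0],0,120],
    [[1,-0.5,0],0,120],
    [[1,-0.5,0],0,120],
    [[1,-0.5,0],0,120],
    [[1,-0.5,0],0,120],
    [[1,-0.5,0],0,120],
  ],
  newtons=60,
)

```text
time: 0.68
eef_pos: [339.0, -291.1, 231.2]
orientation: [0.981, 0.196, 0.0, -0.0]
ft_force: [-0.1, -0.1, -0.2]
gripper_width: 45.2
grasp_force: 0.0
```

>>> apply_moves(
  series=[
    [[1,-0.5,0],0,120],
    [[1,-0.5,0],0,120],
    [[1,-0.5,0],0,120],
    [[1,-0.5,0],0,120],
    [[1,-0.5,0],0,120],
    [[1,-0.5,0],0,120],
    [[1,-0.5,0],0,120],
  ],
)

```text
time: 1.27
eef_pos: [485.7, -122.9, 230.6]
orientation: [0.981, 0.196, -0.0, -0.0]
ft_force: [0.9, -0.2, -0.0]
gripper_width: 44.8
grasp_force: 0.0
```

>>> apply_moves(
  series=[
    [[0.25,-0.12,0.1],-0.65,120],
    [[0.25,-0.12,0.1],-0.65,120],
    [[0.25,-0.12,0.1],-0.65,120],
    [[0.25,-0.12,0.1],-0.65,120],
    [[0.25,-0.12,0.1],-0.65,120],
    [[0.25,-0.12,0.1],-0.65,120],
  ],
)

```text
time: 1.77
eef_pos: [520.8, -84.6, 211.2]
orientation: [0.901, 0.434, -0.0, -0.0]
ft_force: [0.3, -0.4, 0.2]
gripper_width: 45.2
grasp_force: 0.0
```

Run:
```python
from h import *
s=state();print(s['time'],s['eef_pos'],yaw(),s['q'],s['gripper_width'])
p,d=snap('wrist','w1')
hs=cv2.cvtColor(p,cv2.COLOR_RGB2HSV)
```

```text
1.7667 [520.82505344 -84.6491126  211.19555341] 0.8974084107762181 [-1.61014120e-01  2.74566589e-01 -5.19756440e-03  1.29139505e+00
 -1.77092258e-04  2.08317019e+00] 45.19745783579726
```

View pics/w1.png

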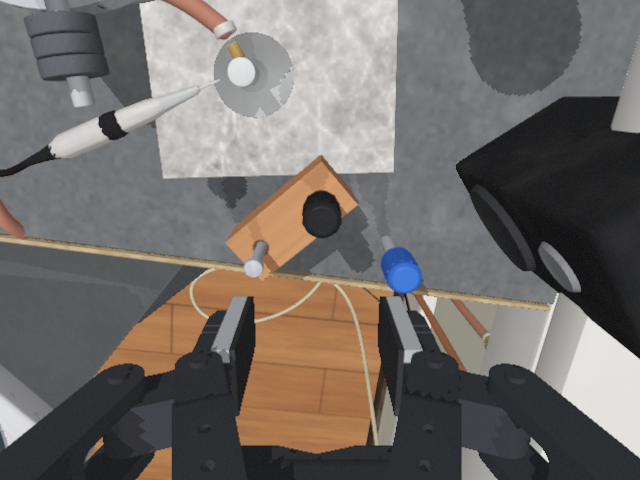

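```bash
cat >> h.py <<'E'
def wristT(s):
    from scipy.spatial.transform import Rotation as R
    M=np.eye(4);M[:3,:3]=R.from_quat(s['orientation']).as_matrix();M[:3,3]=s['eef_pos'];return M@get_calibration('wrist')['hand_eye']
def cloud(c,d,T):
    K=c['intrinsics'];vv,uu=np.mgrid[:480,:640]
    return np.stack([(uu-K[0,2])/K[0,0]*d,(vv-K[1,2])/K[1,1]*d,d],-1)@T[:3,:3].T+T[:3,3]
E
python3 - <<'E'
from h import *
z=np.load('pics/w1.npz');c=get_calibration('wrist');T=wristT(state());P=cloud(c,z['d'],T)
dark=z['p'].max(-1)<60; dark[:180]=0;dark[250:]=0;dark[:,:290]=0;dark[:,350:]=0
m=dark&(P[...,2]>70);t=P[m]
zt=np.percentile(t[:,2],95);top=t[t[:,2]>zt-3];print(zt,len(top),top.mean(0),top.min(0),top.max(0))
print(world(c,323,217,104,T=T),'to TCP units',tool([*((top.min(0)+top.max(0))/2)[:2],69]))
E
```

```text
105.55317865344198 975 [528.95272473 -81.14219265 106.44137658] [517.32125366 -93.31708216 102.55654068] [570.23181894 -24.01194907 354.55930909]
[530.11225458 -80.97043007 104.        ] to TCP units [0.17288658 0.00846763 0.71154884]
```

>>> apply_moves(
  series=[
    [[0.04,0.02,0.2],0,120],
    [[0.04,0.02,0.4],0,120],
    [[0.04,0.02,0.55],0,120],
    [[0.04,0.02,0.65],0,120],
    [[0.04,0.02,0.71],0,120],
    [[0.04,0.02,0.71],0,120],
    [[0.04,0.02,0.71],0,255],
    [[0.04,0.02,0.71],0,255],
    [[0.04,0.02,0.71],0,255],
    [[0.04,0.02,0.71],0,255],
    [[0.04,0.02,0.71],0,255],
    [[0.04,0.02,0.71],0,255],
  ],
  newtons=60,
)

```text
time: 2.82
eef_pos: [530.1, -80.2, 70.4]
orientation: [0.9, 0.435, 0.001, 0.001]
ft_force: [-0.7, -0.8, 7.9]
gripper_width: 22.5
grasp_force: 58.8
```

Run:
```python
from h import *
s=state();print(s)
```

```text
{'time': 2.8167, 'q': array([-1.49997577e-01,  3.68806300e-01, -2.42076692e-01,  9.57837622e-01,
       -1.91338067e-04,  2.09063015e+00]), 'dq': array([ 0.00248134, -0.00035054,  0.00146502, -0.00061127, -0.00029794,
       -0.00101284]), 'effort': array([ 3.16003338e-01, -7.40921903e+01,  4.16271114e+01, -1.45431859e-01,
        2.65418943e-01,  6.11723735e-03]), 'eef_pos': array([530.12925496, -80.18095882,  70.39130546]), 'orientation': array([9.00236697e-01, 4.35399591e-01, 8.02241688e-04, 6.65361951e-04]), 'ft_force': array([-0.73494134, -0.75247557,  7.86463233]), 'wrist_torque': array([-0.18018062,  0.12343277, -0.04168163]), 'grasp_force': 58.82391571998596, 'gripper_width': 22.462440964662015}
```

>>> apply_moves(
  series=[
    [[0,0,-0.04],0,255],
    [[0,0,-0.1],0,255],
    [[0,0,-0.2],0,255],
    [[0,0,-0.35],0,255],
    [[0,0,-0.55],0,255],
    [[0,0,-0.75],0,255],
    [[0,0,-0.75],0,255],
  ],
  newtons=60,
)

```text
time: 3.4
eef_pos: [531.7, -80.3, 227.4]
orientation: [0.9, 0.435, 0.004, 0.003]
ft_force: [1.1, 0.1, 0.5]
gripper_width: 22.7
grasp_force: 59.0
```

>>> apply_moves(
  series=[
    [[0.1,-0.13,0],0,255],
    [[0.2,-0.27,0],0,255],
    [[0.3,-0.4,0],0,255],
    [[0.4,-0.53,0],0,255],
    [[0.46,-0.63,0],0,255],
    [[0.46,-0.63,0],0,255],
    [[0.46,-0.63,0],0,255],
  ],
)

```text
time: 3.98
eef_pos: [487.3, 71.3, 220.0]
orientation: [0.9, 0.437, 0.0, 0.0]
ft_force: [0.4, -0.9, -1.1]
gripper_width: 22.3
grasp_force: 59.1
```

Run:
```python
from h import *
s=state();print(s['time'],s['eef_pos'],yaw(),s['q'],s['gripper_width'],s['ft_force'])
p,d=snap('wrist','w2');snap('scene','s2')
```

```text
3.9833 [487.27950845  71.3299083  219.99608407] 0.9034285231196921 [ 1.45359296e-01  1.99084268e-01 -8.01857591e-02  1.29091554e+00
 -1.19712368e-05  2.38352352e+00] 22.261811599490326 [ 0.42502545 -0.86678377 -1.09129703]
```

View pics/w2.png

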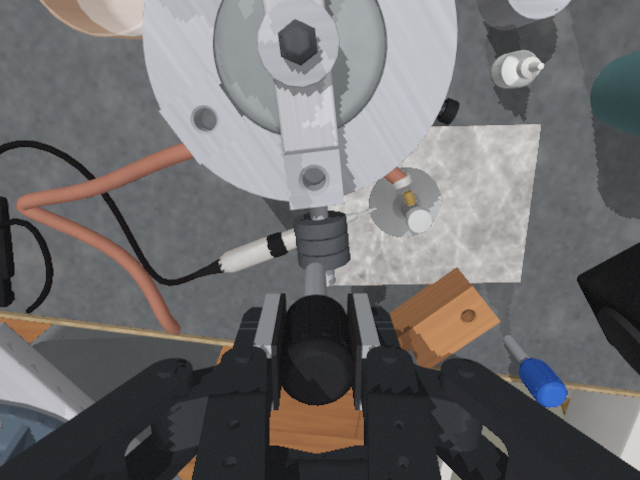

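Run:
```python
from h import *
z=np.load('pics/w2.npz');c=get_calibration('wrist');s=state();T=wristT(s)
g=cv2.cvtColor(z['p'],cv2.COLOR_RGB2GRAY)
# hole centres by Hough
cs=cv2.HoughCircles(cv2.medianBlur(g[80:220,170:350],3),cv2.HOUGH_GRADIENT,1.2,40,param1=80,param2=14,minRadius=9,maxRadius=20)
for u,v,r in (cs[0] if cs is not None else []): print(u+170,v+80,r)
S=world(c,315.5,178.5,147,T=T);H=world(c,204,119,115,T=T);tip=world(c,316,264,s['eef_pos'][2]-51.3,T=T)
print('S',S,'H',H,'tip',tip)
```

```text
203.0 117.8 12.72
313.40002 177.8 11.88
320.6 134.6 16.68
264.2 107.0 19.32
S [512.05072763  99.86685786 147.        ] H [480.37078575 160.26591839 115.        ] tip [488.61173542  69.88027262 168.40258078]
```

Run:
```python
import cv2
b=cv2.imread('pics/w2.png');
a=cv2.resize(b[90:290,150:360],None,fx=2.9,fy=2.9,interpolation=cv2.INTER_CUBIC);cv2.imwrite('pics/w2z.png',a)
```

```text
(no output)
```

View pics/w2z.png

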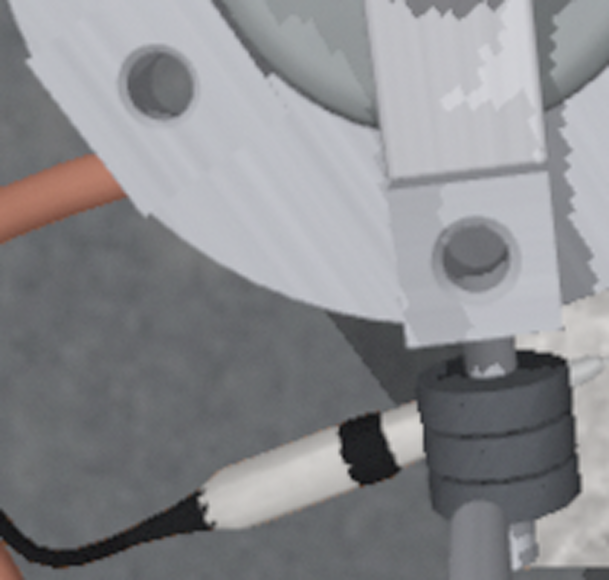

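Run:
```python
from h import *
c=get_calibration('wrist');s=state();T=wristT(s)
S=world(c,314,178.7,147,T=T);H=world(c,205.2,119,115,T=T);z=s['eef_pos'][2]-51.3
print(s['eef_pos'],yaw(),S,H)
tip=world(c,315.5,267,z,T=T);R=tool(tip+s['eef_pos']-s['eef_pos'])
print('tip',tip,tool(tip),'S',tool(S),'move',tool(S)-tool(tip))
a=np.array([542.9,157.2]);
d=(S-H)[:2];L=np.linalg.norm(d);print('chord',L,'wind',2*np.arcsin(L/130))
n=np.array([-d[1],d[0]])/L;m=(S+H)[:2]/2
for sg in(1,-1):print('axis',m+sg*n*np.sqrt(65**2-L*L/4))
```

```text
[487.76819179  69.99832936 219.70258078] 0.9011695500165885 [511.39022845 100.25935211 147.        ] [480.89653325 159.84963894 115.        ]
tip [487.4445893   68.79945954 168.40258078] [-0.00575257  0.00234614  0.25649991] S [ 0.19187291 -0.0014595   0.36354854] move [ 0.19762548 -0.00380564  0.10704863]
chord 66.93928391535712 wind 1.081822974691135
axis [545.74662079 155.43759334]
axis [446.54014092 104.67139771]
```

>>> apply_moves(
  series=[
    [[0.1,0,0],0,255],
    [[0.195,-0.003,0],0,255],
    [[0.195,-0.003,0.05],0,255],
    [[0.195,-0.003,0.09],0,255],
    [[0.195,-0.003,0.09],0,255],
    [[0.195,-0.003,0.09],0,255],
    [[0.195,-0.003,0.11],0,255],
    [[0.195,-0.003,0.12],0,255],
    [[0.195,-0.003,0.125],0,255],
    [[0.195,-0.003,0.125],0,255],
  ],
)

```text
time: 4.92
eef_pos: [511.4, 101.5, 194.4]
orientation: [0.9, 0.436, 0.0, -0.0]
ft_force: [1.8, 4.7, -2.3]
gripper_width: 22.4
grasp_force: 58.9
```

Run:
```python
from h import *
s=state();print(s['time'],s['eef_pos'],yaw(),s['ft_force'],s['wrist_torque'])
p,d=snap('wrist','w3');b=p[150:330,220:420,::-1];cv2.imwrite('pics/w3z.png',cv2.resize(b,None,fx=3,fy=3,interpolation=cv2.INTER_CUBIC))
```

```text
4.9167 [511.40344234 101.49490876 194.35759852] 0.9012272581834497 [ 1.75682145  4.65379945 -2.32382331] [ 1.13033281 -0.39532199  0.01168942]
```

View pics/w3z.png

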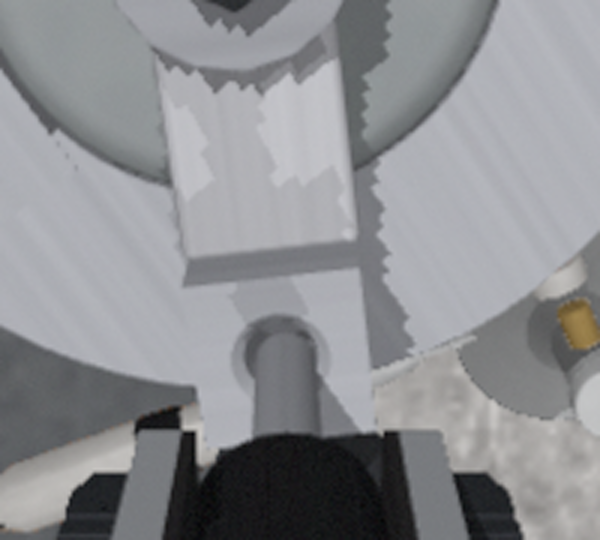

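>>> apply_moves(
  series=[
    [[0.006,-0.003,0],0,255],
    [[0.006,-0.003,0.02],0,255],
    [[0.006,-0.003,0.04],0,255],
    [[0.006,-0.003,0.06],0,255],
    [[0.006,-0.003,0.06],0,255],
  ],
)

```text
time: 5.38
eef_pos: [511.2, 102.5, 181.2]
orientation: [0.9, 0.436, -0.001, -0.0]
ft_force: [0.7, 1.4, -2.6]
gripper_width: 22.4
grasp_force: 58.8
```

```bash
cat > st.py <<'E'
from h import *
s=state();T=tool(s['eef_pos']+s['ft_force'])*200
print(s['time'],s['eef_pos'].round(1),yaw().round(3),'F',s['ft_force'].round(1),'Ftool',T.round(1),'tq',s['wrist_torque'].round(2),s['gripper_width'].round(1))
E
python3 st.py
```

```text
Traceback (most recent call last):
  File "st.py", line 3, in <module>
    print(s['time'],s['eef_pos'].round(1),yaw().round(3),'F',s['ft_force'].round(1),'Ftool',T.round(1),'tq',s['wrist_torque'].round(2),s['gripper_width'].round(1))
                                                                                                                                       ^^^^^^^^^^^^^^^^^^^^^^^^
AttributeError: 'float' object has no attribute 'round'
```

>>> apply_moves(
  series=[
    [[0.003,0,0.02],0,255],
    [[0.003,0,0.04],0,255],
    [[0.003,0,0.06],0,255],
    [[0.003,0,0.068],0,255],
    [[0.003,0,0.068],0,255],
  ],
)

```text
time: 5.8
eef_pos: [511.7, 103.0, 168.1]
orientation: [0.9, 0.436, -0.0, -0.0]
ft_force: [-0.4, -0.1, -1.1]
gripper_width: 22.2
grasp_force: 58.8
```

```bash
sed -i "s/s\['gripper_width'\].round(1)/s['gripper_width']/" st.py
python3 st.py
```

```text
5.8 [511.7 103.  168.1] 0.901 F [-0.4 -0.1 -1.1] Ftool [-0.3 -0.3  1.1] tq [-0.01 -0.08 -0.  ] 22.22331975155455
```

```bash
cat > way.py <<'E'
import sys
from h import *
a=np.array([545.4,158.5])
def way(ws,z=None):
    s=state();p=s['eef_pos'];d=p[:2]-a;print('r',np.linalg.norm(d),'w',-2.1165-np.arctan2(d[1],d[0])+ (0 if d[1]<0 else 2*np.pi)*-1*0)
    for w in ws:
        f=-2.1165-w;q=[a[0]+64.9*np.cos(f),a[1]+64.9*np.sin(f),p[2]];print(round(w,3),tool(q)[:2].round(3))
way([float(x) for x in sys.argv[1:]])
E
python3 way.py .05 .1 .15 .2 .25 .3 .35 .4 .45 .5 .55 .6
```

```text
r 64.95613794167876 w 0.0006559375126067302
0.05 [-0.001 -0.016]
0.1 [-0.002 -0.032]
0.15 [-0.002 -0.048]
0.2 [-0.001 -0.065]
0.25 [ 0.    -0.081]
0.3 [ 0.003 -0.097]
0.35 [ 0.006 -0.113]
0.4 [ 0.01  -0.128]
0.45 [ 0.015 -0.144]
0.5 [ 0.021 -0.159]
0.55 [ 0.027 -0.174]
0.6 [ 0.034 -0.189]
```

>>> apply_moves(
  series=[
    [[-0.001,-0.016,0],0,255],
    [[-0.002,-0.032,0],0,255],
    [[-0.002,-0.048,0],0,255],
    [[-0.001,-0.065,0],0,255],
    [[0,-0.081,0],0,255],
    [[0.003,-0.097,0],0,255],
    [[0.003,-0.097,0],0,255],
  ],
  newtons=80,
)

```text
time: 6.38
eef_pos: [497.7, 115.6, 169.2]
orientation: [0.9, 0.436, 0.001, 0.001]
ft_force: [6.3, -3.7, -3.4]
gripper_width: 22.0
grasp_force: 79.1
```

```bash
python3 st.py; python3 way.py .3 .35 .4 .45 .5 .55 .6 .65 .7
```

```text
6.3833 [497.7 115.6 169.2] 0.901 F [ 6.3 -3.7 -3.4] Ftool [1.  7.2 3.4] tq [-0.93 -1.48  0.  ] 22.026296258027564
r 64.16417609728758 w 0.2934733024972873
0.3 [-0.003 -0.003]
0.35 [-0.    -0.019]
0.4 [ 0.004 -0.034]
0.45 [ 0.009 -0.05 ]
0.5 [ 0.014 -0.065]
0.55 [ 0.021 -0.08 ]
0.6 [ 0.028 -0.095]
0.65 [ 0.036 -0.109]
0.7 [ 0.044 -0.123]
```

>>> apply_moves(
  series=[
    [[0,-0.018,0],0,255],
    [[0.004,-0.034,0],0,255],
    [[0.009,-0.05,0],0,255],
    [[0.014,-0.065,0],0,255],
    [[0.021,-0.08,0],0,255],
    [[0.028,-0.095,0],0,255],
    [[0.036,-0.109,0],0,255],
    [[0.044,-0.123,0],0,255],
    [[0.044,-0.123,0],0,255],
  ],
)

```text
time: 7.13
eef_pos: [484.2, 137.6, 169.4]
orientation: [0.9, 0.435, 0.001, 0.001]
ft_force: [6.9, -5.5, -0.5]
gripper_width: 22.2
grasp_force: 79.4
```

```bash
python3 st.py; python3 way.py .7 .75 .8 .85 .9 .95 1 1.05 1.1 1.15 1.2
```

```text
7.1333 [484.2 137.6 169.4] 0.901 F [ 6.9 -5.5 -0.5] Ftool [-0.   8.8  0.6] tq [-1.45 -1.57  0.  ] 22.199333768010796
r 64.62115718538625 w 0.6962745656707674
0.7 [-0.001 -0.002]
0.75 [ 0.009 -0.015]
0.8 [ 0.018 -0.028]
0.85 [ 0.029 -0.04 ]
0.9 [ 0.04  -0.052]
0.95 [ 0.052 -0.064]
1.0 [ 0.064 -0.074]
1.05 [ 0.077 -0.084]
1.1 [ 0.09  -0.094]
1.15 [ 0.103 -0.103]
1.2 [ 0.118 -0.111]
```

>>> apply_moves(
  series=[
    [[0.009,-0.014,0],0,255],
    [[0.02,-0.026,0],0,255],
    [[0.031,-0.037,0],0,255],
    [[0.043,-0.048,0],0,255],
    [[0.055,-0.06,0],0,255],
    [[0.067,-0.07,0],0,255],
    [[0.067,-0.07,0],0,255],
  ],
)

```text
time: 7.72
eef_pos: [481.0, 156.5, 169.1]
orientation: [0.9, 0.435, 0.0, 0.001]
ft_force: [1.9, -8.7, 0.9]
gripper_width: 22.2
grasp_force: 79.5
```

```bash
python3 st.py; python3 way.py 1 1.05 1.1 1.15 1.2
python3 - <<'E'
from h import *
snap('scene','s4');p,d=snap('top','t4')
a=cv2.resize(p[190:270,180:300,::-1],(600,400),interpolation=cv2.INTER_CUBIC)
b=cv2.resize(np.load('pics/s4.npz')['p'][220:340,160:340,::-1],(600,400),interpolation=cv2.INTER_CUBIC)
w,_=snap('wrist','w4');c=cv2.resize(w[130:330,200:420,::-1],(400,364),interpolation=cv2.INTER_CUBIC)
o=np.zeros((600,800,3),np.uint8);o[:300,:400]=cv2.resize(a,(400,300));o[:300,400:]=cv2.resize(b,(400,300));o[300:,:400]=cv2.resize(c,(400,300));cv2.imwrite('pics/m4.png',o)
E
```

```text
7.7167 [481.  156.5 169.1] 0.901 F [ 1.9 -8.7  0.9] Ftool [-5.6  6.9 -0.9] tq [-1.99 -0.62 -0.03] 22.214208492905673
r 64.3871173355772 w 0.9936190603437831
1.0 [-0.    -0.003]
1.05 [ 0.013 -0.013]
1.1 [ 0.026 -0.023]
1.15 [ 0.04  -0.032]
1.2 [ 0.054 -0.04 ]
```

View pics/m4.png

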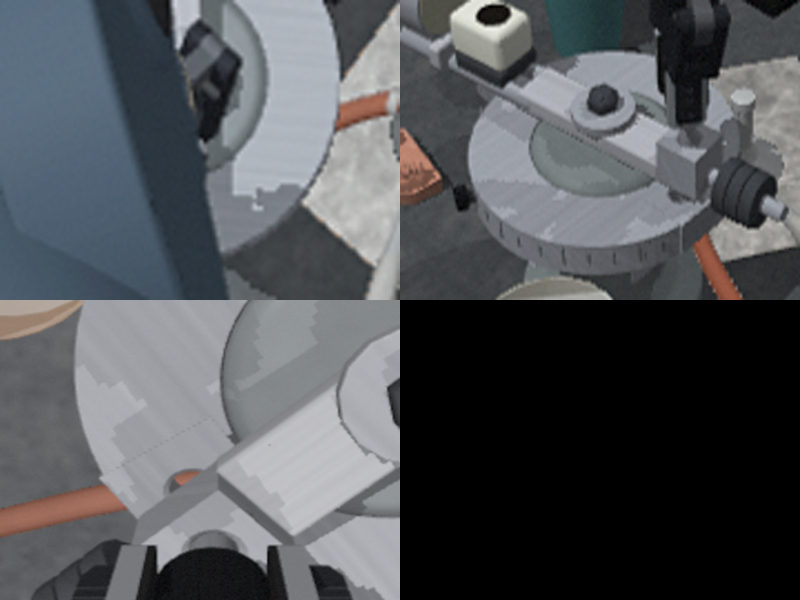

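Run:
```python
from h import *
c=get_calibration('wrist');s=state();T=wristT(s)
H=world(c,302.6,255,115,T=T);d=H[:2]-s['eef_pos'][:2];print(s['eef_pos'],H,d,'r',np.hypot(*(H[:2]-[545.4,158.5])),'dw',np.hypot(*d)/65)
```

```text
[481.02853018 156.10700648 169.11425626] [479.0217807 162.8030637 115.       ] [-2.00674948  6.69605722] r 66.51754922154439 dw 0.10754300168458357
```

>>> apply_moves(
  series=[
    [[0.007,-0.005,0.006],0,255],
    [[0.013,-0.01,0.012],0,255],
    [[0.013,-0.01,0.015],0,255],
    [[0.013,-0.01,0.015],0,255],
  ],
)

```text
time: 8.2
eef_pos: [481.2, 159.1, 166.9]
orientation: [0.9, 0.435, 0.0, 0.002]
ft_force: [-1.7, -11.7, 14.0]
gripper_width: 22.2
grasp_force: 81.6
```

```bash
python3 st.py; python3 way.py 1.05 1.08 1.1 1.12 1.15 1.2
```

```text
8.2 [481.2 159.1 166.9] 0.901 F [ -1.7 -11.7  14. ] Ftool [-10.2   6.  -14. ] tq [-3.06  0.39  0.04] 22.18951064707035
r 64.19019692405008 w -5.249269963519455
1.05 [ 0.002 -0.006]
1.08 [ 0.01  -0.012]
1.1 [ 0.015 -0.015]
1.12 [ 0.021 -0.019]
1.15 [ 0.029 -0.024]
1.2 [ 0.043 -0.032]
```

>>> apply_moves(
  series=[
    [[0.006,-0.005,0],0,255],
    [[0.006,-0.005,0],0,255],
    [[0.012,-0.009,0.002],0,255],
    [[0.012,-0.009,0.002],0,255],
  ],
)

```text
time: 8.53
eef_pos: [481.0, 162.3, 166.0]
orientation: [0.9, 0.435, 0.0, 0.001]
ft_force: [0.6, -8.8, 5.5]
gripper_width: 22.0
grasp_force: 79.9
```

```bash
python3 st.py; python3 way.py 1.05 1.08 1.1 1.12 1.15 1.2
```

```text
8.5333 [481.  162.3 166. ] 0.901 F [ 0.6 -8.8  5.5] Ftool [-6.5  6.  -5.5] tq [-2.17 -0.06  0.  ] 22.043758655218145
r 64.52570153014771 w -5.19854257488562
1.05 [-0.01   0.005]
1.08 [-0.002 -0.001]
1.1 [ 0.003 -0.004]
1.12 [ 0.008 -0.008]
1.15 [ 0.017 -0.013]
1.2 [ 0.031 -0.021]
```

>>> apply_moves(
  series=[
    [[0.003,-0.002,0.006],0,255],
    [[0.005,-0.003,0.012],0,255],
    [[0.005,-0.003,0.012],0,255],
  ],
)

```text
time: 8.78
eef_pos: [481.0, 163.5, 163.2]
orientation: [0.9, 0.435, -0.0, 0.001]
ft_force: [-0.3, -9.0, 2.3]
gripper_width: 22.1
grasp_force: 80.0
```

```bash
python3 st.py; python3 way.py 1.05 1.08 1.1 1.12 1.15 1.2
```

```text
8.7833 [481.  163.5 163.2] 0.901 F [-0.3 -9.   2.3] Ftool [-7.2  5.4 -2.2] tq [-2.02 -0.05 -0.01] 22.13108225161305
r 64.63783851480058 w -5.180991610827643
1.05 [-0.015  0.009]
1.08 [-0.007  0.003]
1.1 [-0.001 -0.001]
1.12 [ 0.004 -0.004]
1.15 [ 0.012 -0.009]
1.2 [ 0.026 -0.018]
```

>>> apply_moves(
  series=[
    [[0,0,0.015],0,255],
    [[0,0,0.03],0,255],
    [[0,0,0.04],0,255],
    [[0,0,0.04],0,255],
  ],
)

```text
time: 9.12
eef_pos: [480.8, 163.4, 155.0]
orientation: [0.9, 0.435, -0.0, 0.001]
ft_force: [1.5, -9.3, -2.0]
gripper_width: 22.3
grasp_force: 79.7
```

```bash
python3 st.py
```

```text
9.1167 [480.8 163.4 155. ] 0.901 F [ 1.5 -9.3 -2. ] Ftool [-6.4  6.9  2. ] tq [-2.07 -0.25  0.04] 22.297756243582178
```

>>> apply_moves(
  series=[
    [[0,0,0.006],0,255],
    [[0,0,0.012],0,255],
    [[0,0,0.016],0,255],
    [[0,0,0.018],0,255],
    [[0,0,0.018],0,255],
  ],
)

```text
time: 9.53
eef_pos: [481.1, 163.9, 153.4]
orientation: [0.9, 0.435, 0.001, 0.001]
ft_force: [-10.0, -9.6, 31.3]
gripper_width: 21.9
grasp_force: 83.3
```

```bash
python3 st.py
```

```text
9.5333 [481.1 163.9 153.4] 0.901 F [-10.   -9.6  31.3] Ftool [-13.7  -1.8 -31.3] tq [-2.15  2.24 -0.09] 21.886695745006573
```

>>> apply_moves(
  series=[
    [[-0.002,0.002,-0.006],0,255],
    [[-0.005,0.004,-0.008],0,255],
    [[-0.01,0.008,-0.008],0,255],
    [[-0.013,0.01,-0.008],0,255],
    [[-0.013,0.01,-0.008],0,255],
  ],
)

```text
time: 9.95
eef_pos: [480.8, 161.6, 153.6]
orientation: [0.9, 0.436, 0.001, -0.001]
ft_force: [-3.4, 2.5, 6.7]
gripper_width: 21.8
grasp_force: 80.3
```

```bash
python3 st.py;python3 - <<'E'
from h import *
p,d=snap('scene','s5');b=p[200:340,200:400,::-1];cv2.imwrite('pics/s5z.png',cv2.resize(b,(800,560),interpolation=cv2.INTER_CUBIC))
E
```

```text
9.95 [480.8 161.6 153.6] 0.901 F [-3.4  2.5  6.7] Ftool [-0.1 -4.2 -6.7] tq [ 0.57  0.82 -0.02] 21.772992916791246
```

View pics/s5z.png

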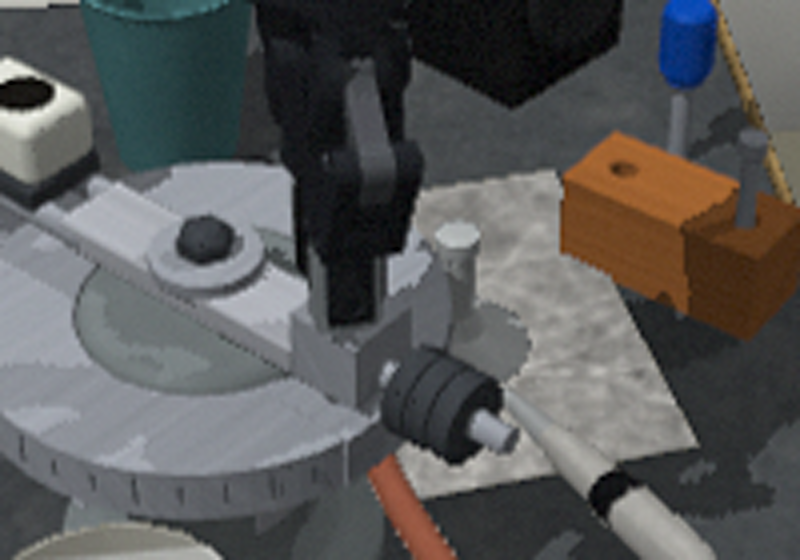

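>>> apply_moves(
  series=[
    [[0.001,-0.004,-0.003],0,255],
    [[0.001,-0.004,-0.004],0,255],
    [[0.001,-0.004,-0.004],0,150],
    [[0.001,-0.004,-0.004],0,130],
    [[0.001,-0.004,-0.004],0,130],
    [[0.001,-0.004,-0.004],0,130],
    [[0.001,-0.004,-0.004],0,130],
  ],
)

```text
time: 10.58
eef_pos: [480.3, 161.8, 153.8]
orientation: [0.9, 0.436, 0.0, -0.0]
ft_force: [0.3, -0.3, -0.9]
gripper_width: 41.9
grasp_force: 0.0
```

>>> apply_moves(
  series=[
    [[0,0,-0.05],0,130],
    [[0,0,-0.15],0,130],
    [[0,0,-0.3],0,130],
    [[0,0,-0.45],0,130],
    [[0,0,-0.45],0,130],
    [[0,0,-0.45],0,130],
  ],
)

```text
time: 11.08
eef_pos: [481.3, 162.1, 245.9]
orientation: [0.9, 0.436, 0.002, 0.0]
ft_force: [0.1, -1.0, -0.5]
gripper_width: 41.5
grasp_force: 0.0
```

```bash
python3 st.py;python3 - <<'E'
from h import *
s=state();T=wristT(s);c=get_calibration('wrist')
w,d=snap('wrist','w6');p,_=snap('scene','s6')
P=cloud(c,d,T);q=s['eef_pos'];m=(np.hypot(P[...,0]-q[0],P[...,1]-q[1])<25)&(w.max(-1)<60)&(P[...,2]<215)&(P[...,2]>170);t=P[m]
print(len(t),np.percentile(t[:,2],[50,90]),np.median(t,0))
o=np.hstack([cv2.resize(p[200:340,200:400,::-1],(480,336),interpolation=cv2.INTER_CUBIC),cv2.resize(w[:,:,::-1],(320,240))[:240].repeat(1,0) if 0 else cv2.copyMakeBorder(cv2.resize(w[:,:,::-1],(320,240)),0,96,0,0,0)])
cv2.imwrite('pics/m6.png',o)
E
```

```text
11.0833 [481.3 162.1 245.9] 0.901 F [ 0.1 -1.  -0.5] Ftool [-0.7  0.7  0.5] tq [-0.06 -0.02 -0.01] 41.461583693861336
1983 [186.96707919 188.35876217] [481.54917127 159.73657787 186.96707919]
```

View pics/m6.png

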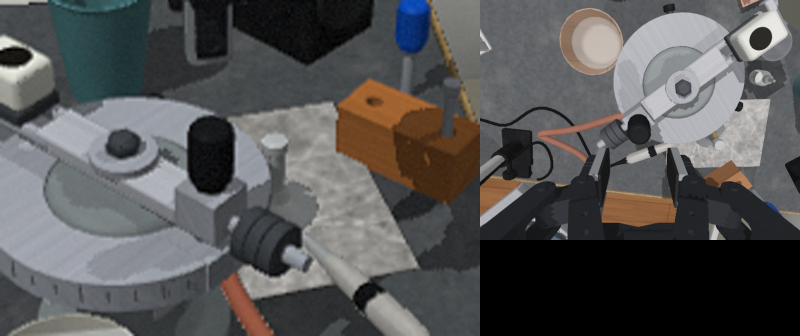

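The picture shows the pin with its knob down on the sleeve. The knob top measures 187 mm high, which is what a fully home pin should give, and the arm stays wound with the gripper clear.

```bash
python3 -c "
from rig import *
print(finish_job())"
```

```text
the job is handed in; nothing more can be done
None
```

The arm is wound about 1.1 rad and locked: the pin is fully home with its knob on the sleeve, the gripper is clear, and the job is handed in at about 11 s.

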